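# Stack the drilled plates on the welding fixture's posts

## Robot

A 6-joint arm with a two-finger parallel gripper is mounted at the origin on the work surface. World frame = base frame: x ahead of the robot, y to its left, z up, the work surface at z = 0. Lengths are in mm, angles in rad, forces in N, time in s.
With the tool pointing down it reaches from about 350 to 875 mm from the base axis. Payload 4.2 kg.
Tool frame: the origin (TCP) lies midway between the tips of the shut fingers; the grasp point (between the pads) lies 19 mm behind it; z points along the fingers, y is the direction in which the jaws open and shut (so a half turn about z gives the same grasp; the last joint's range is limited). The gripper opens to 85 mm and grips with 20 to 120 N. Pads are 22 mm wide; open, the fingers measure 114 mm over their backs; the gripper's body (76 mm by 85 mm) begins 54 mm behind the grasp point. The pads swing forward as they close: fully open they stand 13 mm farther back than shut.
Start: joints at [-1.07, 0.385, 0.008, 0, -1.194, -0.259], TCP at [149.674, -606.792, 231.312] pointing down, gripper open.
Joint ranges: [-3.14, 3.14], [-1.21, 2.06], [-1.07, 1.41], [-3.16, 2.05], [-2.99, -0.16], [-3.1, 3.1]. Speed limits (rad/s): [2.79, 2.79, 3.14, 3.14, 3.14, 3.14].

## Interface

Orientations are given as a unit quaternion [x, y, z, w].
In Python, from bench import readout, optics, workorder, nets gives the robot as it stands. The module is installed in compiled form; this text tells all that it offers.
- The arm moves only by the tool move_arm, never from a script. Its argument "steps" is a list of rows, each a list of 7 numbers: the opening, from -1 (shut) to 1 (fully open), so that 0 is half open, then the shift along the world's x, y, z in mm, then the turn, a rotation vector about the world's x, y, z in rad. In form: [[gripper, tx, ty, tz, wx, wy, wz], ...]. A call has 1 to 5 rows; each row is the pose to reach, as a shift and turn from the pose commanded when the call began; what a row does not reach only later rows make up. A row lasts 1/12 s, in which the tool goes at most 41.7 mm and 7.16 degrees, less where a joint would pass 70% of its speed; a pose out of reach is approached as far as the arm can. A call with a gripper value outside its range is refused whole. The fingers move at their own pace and stop on an object; the grip force is fixed at half the most. Time passes only in rows, so rows that repeat a pose let the fingers close. It gives the time, the measured TCP pose, the force and the opening at its end, in the units of the state.
- readout.read_state(): the state, without advancing time (a new reading comes with each control period).
- optics.get_image(name): name is "side" or "top"; returns a dict with "frame" (480x640x3 uint8, blue, green, red), "fx", "fy", "cx", "cy" (pixels), "rvec" (rotation vector, rad) and "tvec" (3), from world to camera coordinates, as OpenCV has them. Camera axes: x right, y down, z forward; pixel columns grow to the right and rows downward; lengths in mm; the calibration is good to about 2 mm. A picture is of the moment at which its call begins. There is no depth.
- workorder.job_done(): hands the job in, once; it reports no verdict.
Trained networks look in a picture, given as the dict that the camera call returned (one of the last four; its "shot" number tells which), for a name from the list of things; names that differ only in an ending like _2 or _b are one class to them, and where a whole thing is asked for, a point or a joint stands for the part that bears it (a point fixed in the world has none). Each returns a list of dicts, best first, with "conf" (0 to 1); they miss things now and then, are a little off and sometimes report something else, mostly with a low value. They report only what shows in the picture. A call takes as long as a camera call. They do not tell look-alikes from the thing itself.
- nets.silhouettes(name, picture): "region" (480x640 bool, what is visible of it) and "extent" ([left, top, right, bottom] in pixels, round what is visible of it).
- nets.tip_of(name, picture): "uv" ([column, row] in pixels: a listed point, or the origin of a listed thing).
The state is a dict: "clock": time; "joints": joint angles; "joint_vel": joint speeds; "joint_efforts": joint torques, N m; "position": TCP position; "ee_rot": TCP orientation; "contact_force": force on the tool from outside, world axes, zero at the start; "wrist_torque": the same for the moment, N m; "gripper_width": finger opening in mm.
Only numpy, scipy, OpenCV 4.12 (cv2) and the standard library are available. Lean on these libraries where they do the work, as an engineer would, in place of code of your own. Each camera call takes 0.05 s, during which the arm holds its last target.

## Task

Build up the tube-welding fixture: gently lower the plain drilled spacer plate over all three posts until it lies flat on the post carriage, then gently lower the V-saddle plate over the same posts, saddles up, until it lies flat on the spacer. The carriage is clamped somewhere along its bed, so find by feel or by eye where the posts are. Do not force or drop the plates, leave the tube, the wood block and the wrench alone, and let go of everything.

Things in the scene. Friction and masses are not known exactly. Their poses are not given: they have to be found in the camera images.
- fixture: Steel fixture: a fixed bed 210 x 90 x 20 mm on the bench, with a post carriage (block 150 x 42 x 25 mm) on it, square to the bed and centred in y, but clamped rigidly anywhere from -14 to +14 mm along x; that offset is not measured: find it by touch or camera. Origin: centre of the bed's underside; x along the bed, z up. A landing or push on it peaking over 150 N counts as forced
- seat (a point): Point on the bed's middle axis, 45 mm above the fixture's origin, at the height of the carriage's flat top, where the spacer must lie. It does not move with the carriage. A plate that moves faster than 0.25 m/s on the posts counts as dropped: let go only when it lies on the seat or on the other plate
- tips (a point): Point on the bed's middle axis, 95 mm up, at the height of the three posts' tips. It does not move with the carriage. The steel posts are 12 mm thick, 50 mm tall, the top 12 mm tapering to a flat 5 mm tip; measured from the carriage's centre they stand at (x, y) = (+52, +16), (+52, -16), (-52, 0) mm
- spacer_mid (a point): Spacer: flat bare aluminium plate 150 x 60 x 16 mm, 0.3 to 0.6 kg, lying on the bench. Point: its centre, half-way up; x along its length, z up. 14 mm through holes at (x, y) = (+52, +16), (+52, -16), (-52, 0) mm: it fits the posts only with its +x the way of the fixture's +x. Grip it across the 60 mm width, at the middle. Seated, this point is 53 mm above the fixture's origin
- cradle_mid (a point): V-saddle plate: bare aluminium, 150 x 60 x 16 mm, the spacer's three holes, 0.3 to 0.6 kg, lying flat. Two V saddles stand on it at x = -30 and +30 mm, 8 mm thick, to 41 mm above its underside; free between them. Point: centre of the plate, half-way up its 16 mm; x along it, z up. Grip it across the 60 mm width, at the middle. Seated, this point is 69 mm above the fixture's origin
- tube: Bystander: polished steel tube end standing on its 76 mm flange, 110 mm tall. Origin: centre of its underside. Leave it alone
- block: Bystander: dark wood block 75 x 120 x 55 mm. Origin: centre of its underside. Leave it alone
- wrench: Bystander: steel wrench 150 mm long lying flat on the bench, along its x axis. Leave it alone
Not all that is in view belongs to the job. Of the things like the part that bears spacer_mid, leave any that is black or purple; of the rest the larger one is meant.

How it is judged (in metres and radians):
On the way, in this order (a step that is already met when the one before it is completed fails the run):
1. the spacer lies flat on the carriage, over all three posts (z of spacer_mid in the frame of fixture between 0.0505 and 0.0555 m and y of spacer_mid in the frame of fixture between -0.004 and 0.004 m and x of spacer_mid in the frame of fixture between -0.018 and 0.018 m and angle between spacer_mid's own z axis and vertical below 0.03 rad and angle between the x axis of spacer_mid and the x axis of fixture, either way round below 0.05 rad), for 0.2 s.
2. the V-saddle plate lies flat on the spacer, over the same posts (all of step 1 and z of cradle_mid in the frame of fixture between 0.0665 and 0.0715 m and y of cradle_mid in the frame of fixture between -0.004 and 0.004 m and x of cradle_mid in the frame of fixture between -0.018 and 0.018 m and angle between cradle_mid's own z axis and vertical below 0.03 rad and angle between the x axis of cradle_mid and the x axis of fixture, either way round below 0.05 rad and horizontal distance between cradle_mid and spacer_mid below 0.004 m), for 0.2 s.
At the end, for the whole second after the job is handed in: Spacer flat on the carriage, V-saddle plate flat on it, saddles up, posts through both: heights within 2.5 mm, level within 0.03 rad, square to the bed within 0.05 rad, within 4 mm of its centreline, plate centres within 4 mm of each other; both at rest (all of step 2 and linear speed of each of spacer, cradle below 0.01 m/s and angular speed of each of spacer, cradle below 0.1 rad/s); the robot touches nothing.
It fails at once if a plate is forced onto the fixture or the other plate (over 150 N) (contact force between any of spacer, cradle and fixture above 150 N or contact force between cradle and spacer above 150 N).
It fails at once if a plate is let drop on the posts (moves faster than 0.25 m/s while on them) ((linear speed of spacer above 0.25 m/s and horizontal distance between spacer_mid and fixture below 0.02 m and z of spacer_mid in the frame of fixture below 0.1 m) or (linear speed of cradle above 0.25 m/s and horizontal distance between cradle_mid and fixture below 0.02 m and z of cradle_mid in the frame of fixture below 0.1 m)).
It fails at once if the tube is moved by more than 15 mm (distance of tube from where it was at the start of the episode above 0.015 m).
It fails at once if the block is moved by more than 15 mm (distance of block from where it was at the start of the episode above 0.015 m).
It fails at once if the wrench is moved by more than 15 mm (distance of wrench from where it was at the start of the episode above 0.015 m).
It also fails if it takes over 72 s, if anything falls off the work surface, if the arm or the gripper's body presses on something with over 40 N, if the wrist force passes 120 N, or if a joint passes its speed limit or range.

## Working session

There is one attempt and no reset: what is moved stays moved. The work goes in short steps, Python scripts to look and compute and a tool call to move; the robot and the scene stay as the last step left them, time stands still between calls to the robot, and variables do not carry over. Pictures are saved under pics/ and viewed, and the job is handed in when it is done.

Besides the shell and the picture viewer there is one more tool, called by a JSON object that holds its "fn" and its "kwargs". move_arm: Moves the arm, as the interface text tells. Its arguments: {"type":"object","properties":{"steps":{"type":"array","items":{"type":"array","items":{"type":"number"}}}},"required":["steps"]}

```bash
mkdir -p pics
cat > h.py <<'E'
import numpy as np, cv2
from bench import readout, optics, workorder, nets
def shot(name,fn=None):
    p=optics.get_image(name)
    if fn: cv2.imwrite('pics/'+fn,p['frame'])
    return p
def K(p): return np.array([[p['fx'],0,p['cx']],[0,p['fy'],p['cy']],[0,0,1.]])
def proj(p,X):
    return cv2.projectPoints(np.atleast_2d(np.array(X,float)),np.array(p['rvec'],float),np.array(p['tvec'],float),K(p),None)[0][:,0]
def unproj(p,uv,z):
    R=cv2.Rodrigues(np.array(p['rvec'],float))[0]; t=np.array(p['tvec'],float).ravel()
    c=-R.T@t
    uv=np.atleast_2d(np.array(uv,float))
    d=(R.T@np.linalg.inv(K(p))@np.c_[uv,np.ones(len(uv))].T).T
    return c+d*((z-c[2])/d[:,2])[:,None]
E
python3 - <<'E'
from h import *
print(readout.read_state())
for n in ('top','side'):
    p=shot(n,n+'0.png')
    R=cv2.Rodrigues(np.array(p['rvec'],float))[0]; print(n,p['fx'],-R.T@np.array(p['tvec']).ravel())
    for t in ['fixture','seat','tips','spacer_mid','cradle_mid','tube','block','wrench']:
        print(t,[(round(d['conf'],2),np.round(d['uv']).tolist()) for d in nets.tip_of(t,p)], [(round(d['conf'],2),d['extent']) for d in nets.silhouettes(t,p)] if t not in('seat','tips') else '')
print(readout.read_state()['clock'])
E
```

```text
{'clock': 0.0, 'joints': array([-1.07039912e+00,  3.85575170e-01,  6.62683743e-03, -4.78919757e-04,
       -1.19394815e+00, -2.58582818e-01]), 'joint_vel': array([-7.78907972e-04, -5.26941874e-04,  5.23353022e-05,  6.39968275e-04,
        1.23163645e-03,  1.46004080e-03]), 'joint_efforts': array([ 1.13424397e-05, -3.92294419e+01,  1.88394284e+01,  4.18610215e+00,
       -4.61503441e-03,  4.00130062e-06]), 'position': array([ 149.53717598, -606.26481421,  230.21368961]), 'ee_rot': array([-1.20525049e-01,  9.92709706e-01,  1.05781919e-03, -1.82269442e-04]), 'contact_force': array([ 0.24489203, -0.2024637 ,  0.33800635]), 'wrist_torque': array([ 0.04093874, -0.00530321, -0.01470057]), 'gripper_width': 85.2856594569837}
top 434.49515611695676 [ 441.53788025   74.91464002 1064.38625179]
fixture [(0.76, [338.0, 225.0])] [(0.67, [309.3, 182.3, 368.8, 269.4]), (0.64, [454.5, 248.9, 495.6, 314.0])]
seat [(0.66, [340.0, 222.0])] 
tips [(0.91, [342.0, 219.0])] 
spacer_mid [(0.91, [218.0, 344.0]), (0.88, [292.0, 317.0]), (0.67, [232.0, 264.0])] [(0.77, [145.8, 250.2, 195.1, 272.6]), (0.66, [280.
[... 530 characters left out ...]
, 240.0])] 
tips [(0.65, [347.0, 253.0])] 
spacer_mid [(0.86, [194.0, 227.0]), (0.75, [229.0, 268.0]), (0.71, [277.0, 191.0]), (0.65, [274.0, 226.0])] [(0.9, [262.1, 177.6, 279.5, 202.3]), (0.86, [158.6, 214.5, 228.0, 240.6]), (0.74, [239.3, 214.1, 307.8, 232.4]), (0.57, [204.1, 256.1, 253.7, 282.5])]
cradle_mid [(0.68, [300.0, 462.0]), (0.44, [340.0, 270.0])] [(0.94, [239.8, 413.9, 361.7, 477.4])]
tube [(0.75, [384.0, 239.0])] [(0.96, [368.1, 189.4, 401.7, 250.1]), (0.38, [284.5, 245.3, 396.1, 306.4])]
block [(0.76, [472.0, 399.0]), (0.69, [303.0, 458.0]), (0.4, [345.0, 289.0])] [(0.63, [437.4, 345.5, 515.1, 435.9])]
wrench [(0.65, [442.0, 288.0])] [(0.77, [406.1, 277.2, 479.3, 298.0])]
1.5
```

View pics/top0.png

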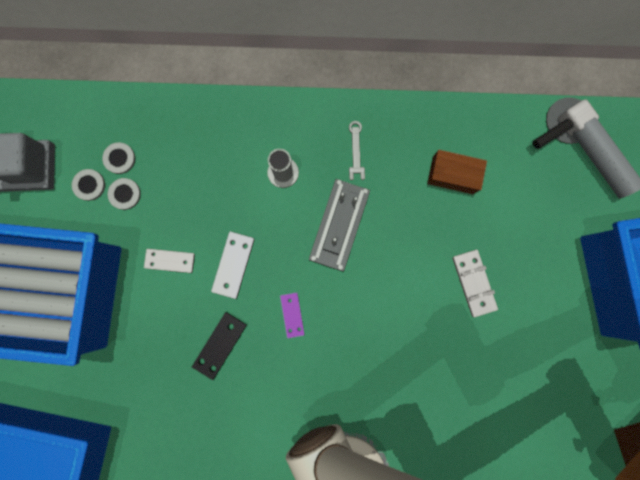

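View pics/side0.png

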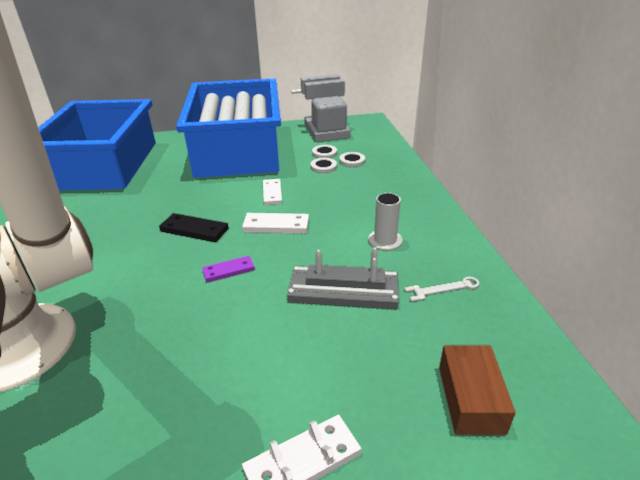

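Run:
```python
from h import *
p=cv2.imread('pics/top0.png'); s=cv2.imread('pics/side0.png')
def crop(im,x,y,w,h,f,fn): cv2.imwrite('pics/'+fn,cv2.resize(im[y:y+h,x:x+w],None,fx=f,fy=f,interpolation=cv2.INTER_CUBIC))
crop(p,200,220,70,90,6,'c_sp.png');crop(p,295,170,90,110,5,'c_fx.png');crop(p,440,240,70,85,6,'c_cr.png');crop(s,280,235,125,80,6,'c_fxs.png')
```

```text
(no output)
```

View pics/c_sp.png

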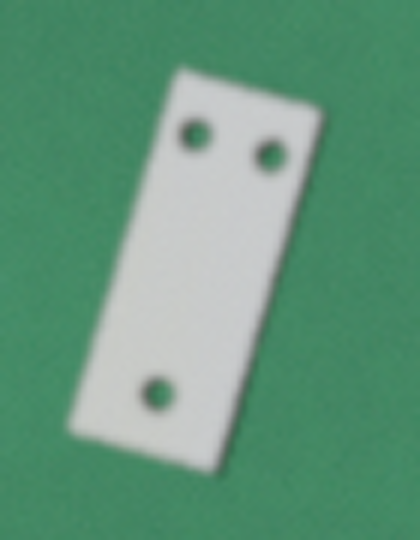

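View pics/c_fx.png

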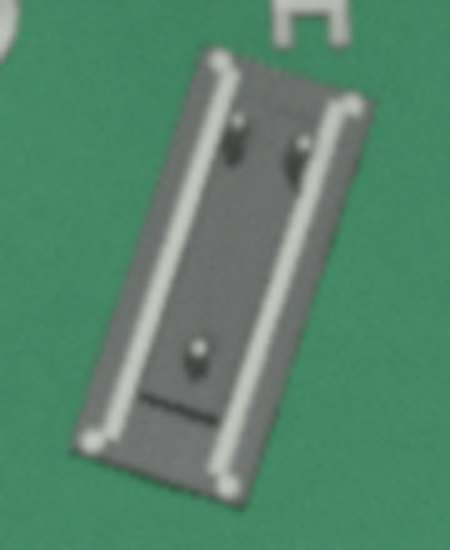

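View pics/c_cr.png

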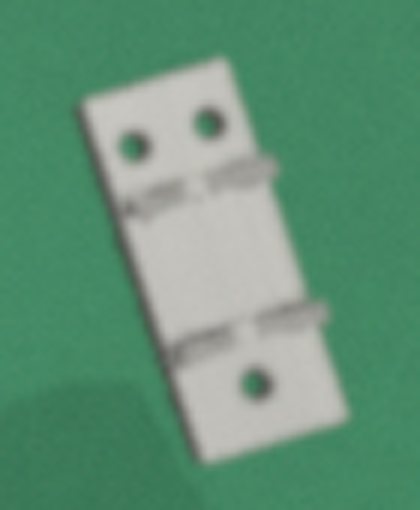

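View pics/c_fxs.png

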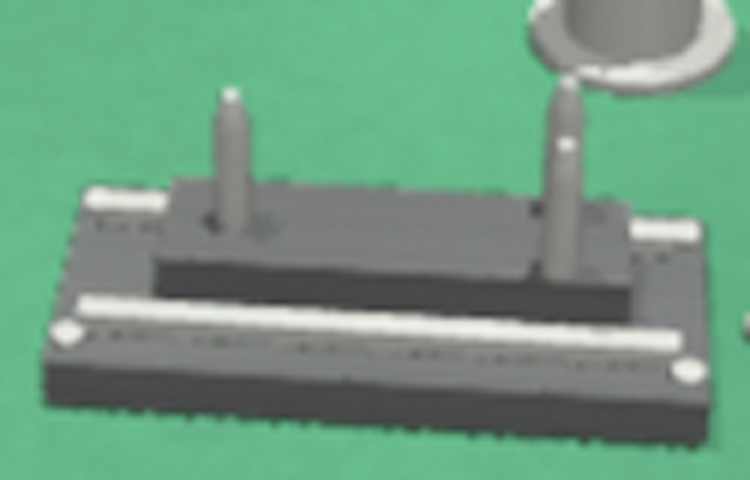

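```bash
cat > fit.py <<'E'
from h import *
from scipy.optimize import least_squares
H=np.array([[52,16],[52,-16],[-52,0.]])
def uncrop(pts,f,o): return (np.array(pts,float)+.5)/f-.5+np.array(o)
def fit2(obs,z):
    # rigid 2D fit world pts->H ; returns x,y,yaw,resid
    def pr(q): c,s=np.cos(q[2]),np.sin(q[2]); return H@np.array([[c,s],[-s,c]])+q[:2]
    d=obs[:2].mean(0)-obs[2]; q0=[*obs.mean(0)[:2],np.arctan2(d[1],d[0])]
    r=least_squares(lambda q:(pr(q)-obs[:,:2]).ravel(),q0)
    return r.x,r.fun.reshape(-1,2)
E
python3 - <<'E'
from fit import *
p=shot('top');s=shot('side')
for n,cam,pts,f,o,z in [('spacer',p,[(195,134),(271,156),(157,394)],6,(200,220),16),
  ('cradle',p,[(135,146),(209,123),(257,384)],6,(440,240),16),
  ('postsT',p,[(237,118),(304,143),(199,343)],5,(295,170),95),
  ('postsS',s,[(570,80),(568,143),(231,95)],6,(280,235),95)]:
    w=unproj(cam,uncrop(pts,f,o),z); q,r=fit2(w[:,:2],z); print(n,np.round(w[:,:2],1).tolist(),np.round(q,3),np.round(r,1).tolist())
# bed corners
c=uncrop([(205,48),(372,98),(243,507),(75,455)],5,(295,170)); w=unproj(p,c,20);print('bed',np.round(w,1).tolist(),w.mean(0))
c=uncrop([(180,68),(323,106),(217,472),(68,430)],6,(200,220)); w=unproj(p,c,16);print('spacer c',np.round(w,1).tolist(),w.mean(0), [np.linalg.norm(w[i]-w[i-1]) for i in range(4)])
c=uncrop([(85,100),(226,57),(350,412),(205,462)],6,(440,240)); w=unproj(p,c,16);print('cradle c',np.round(w,1).tolist(),w.mean(0))
for t in ('tube','block','wrench'): print(t,np.round(unproj(p,nets.tip_of(t,p)[0]['uv'],0),0))
E
```

```text
spacer [[547.0, 284.7], [539.0, 253.6], [442.1, 294.6]] [ 4.92549e+02  2.81909e+02 -2.47000e-01] [[-0.1, -0.0], [0.0, 0.0], [0.1, 0.0]]
cradle [[510.6, -273.3], [520.8, -303.2], [416.9, -321.8]] [ 4.66345e+02 -3.04994e+02  3.27000e-01] [[-0.1, 0.2], [-0.0, -0.2], [0.2, 0.1]]
postsT [[657.8, 25.3], [647.2, -5.3], [554.5, 39.9]] [ 6.0325e+02  2.5048e+01 -2.9800e-01] [[-0.1, -0.3], [1.1, -0.2], [-0.9, 0.5]]
postsS [[657.4, 24.5], [648.0, -6.1], [552.5, 38.4]] [ 6.02671e+02  2.38080e+01 -2.85000e-01] [[-0.3, 0.0], [0.1, -0.0], [0.2, -0.0]]
bed [[709.0, 38.1, 20.0], [686.5, -44.3, 20.0], [484.6, 13.9, 20.0], [507.1, 95.4, 20.0]] [596.80844217  25.74905939  20.        ]
spacer c [[573.7, 292.2, 16.0], [560.0, 233.6, 16.0], [411.8, 269.1, 16.0], [426.7, 329.4, 16.0]] [493.04094269 281.06379358  16.        ] [np.float64(151.6162499662716), np.float64(60.146264087074634), np.float64(152.31795477677568), np.float64(62.05185270087608)]
cradle c [[528.6, -253.1, 16.0], [547.7, -310.2, 16.0], [406.9, -358.8, 16.0], [385.5, -300.8, 16.0]] [ 467.18126582 -305.75663531   16.        ]
tube [[592.  36.   0.]]
block [[ 733. -241.    0.]]
wrench [[798. -10.   0.]]
```

{"fn": "move_arm", "kwargs": {"steps": [[1,23,33,-4,0,0,-0.1],[1,46,66,-8,0,0,-0.2],[1,69,99,-12,0,0,-0.3],[1,92,132,-16,0,0,-0.4],[1,115,165,-20,0,0,-0.488]]}}

```text
clock: 2.17
position: [265.3, -440.3, 211.3]
ee_rot: [0.125, 0.992, -0.0, 0.0]
contact_force: [0.5, 0.2, 0.1]
gripper_width: 85.5
```

{"fn": "move_arm", "kwargs": {"steps": [[1,23,33,0,0,0,0],[1,46,66,0,0,0,0],[1,69,99,0,0,0,0],[1,92,132,0,0,0,0],[1,115,165,0,0,0,0]]}}

```text
clock: 2.58
position: [380.5, -275.1, 211.8]
ee_rot: [0.123, 0.992, -0.0, 0.001]
contact_force: [1.1, -0.3, -0.3]
gripper_width: 85.3
```

{"fn": "move_arm", "kwargs": {"steps": [[1,8,40,0,0,0,0],[1,16,80,0,0,0,0],[1,24,120,0,0,0,0],[1,32,160,0,0,0,0],[1,40,200,0,0,0,0]]}}

```text
clock: 3.0
position: [419.7, -74.8, 211.8]
ee_rot: [0.123, 0.992, 0.0, 0.001]
contact_force: [1.1, -0.2, 0.8]
gripper_width: 85.3
```

{"fn": "move_arm", "kwargs": {"steps": [[1,8,40,0,0,0,0],[1,16,80,0,0,0,0],[1,24,120,0,0,0,0],[1,32,160,0,0,0,0],[1,40,200,0,0,0,0]]}}

```text
clock: 3.42
position: [459.6, 125.4, 211.8]
ee_rot: [0.122, 0.992, 0.0, 0.0]
contact_force: [1.1, -1.0, 0.2]
gripper_width: 85.4
```

{"fn": "move_arm", "kwargs": {"steps": [[1,8,39,-6,0,0,0],[1,16,78,-12,0,0,0],[1,25,117,-24,0,0,0],[1,33,157,-40,0,0,0],[1,33,157,-70,0,0,0]]}}

```text
clock: 3.83
position: [496.5, 287.9, 143.7]
ee_rot: [0.12, 0.993, 0.004, 0.004]
contact_force: [1.5, 0.3, 0.2]
gripper_width: 85.6
```

Run:
```python
from h import *
a=shot('top','t1.png');b=shot('side','s1.png')
s=readout.read_state();print(s['position'],s['ee_rot'],s['joints'])
```

```text
[490.01033995 279.88388385 136.28087424] [ 0.12226658  0.99248373 -0.00360942 -0.00372805] [ 8.05162932e-01  3.74203833e-01 -2.66643690e-01 -2.02816521e-03
 -9.40197852e-01 -2.61990487e+00]
```

View pictures.

View pics/s1.png

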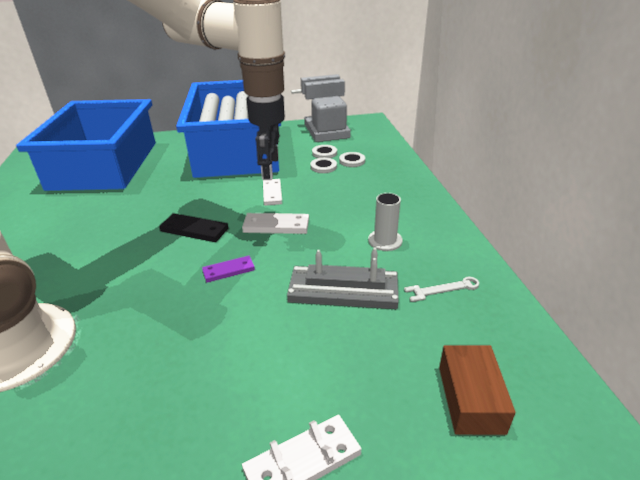

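{"fn": "move_arm", "kwargs": {"steps": [[1,0,0,-20,0,0,0],[1,0,0,-40,0,0,0],[1,0,0,-60,0,0,0],[1,0,0,-80,0,0,0],[1,0,0,-80,0,0,0]]}}

```text
clock: 4.35
position: [491.0, 277.9, 59.0]
ee_rot: [0.124, 0.992, -0.002, -0.002]
contact_force: [-0.3, -1.0, 0.0]
gripper_width: 85.1
```

{"fn": "move_arm", "kwargs": {"steps": [[1,0,0,-15,0,0,0],[1,0,0,-30,0,0,0],[1,0,0,-30,0,0,0],[1,0,0,-30,0,0,0]]}}

```text
clock: 4.68
position: [493.2, 280.0, 32.6]
ee_rot: [0.123, 0.992, 0.0, 0.0]
contact_force: [-0.4, 0.2, 0.9]
gripper_width: 85.3
```

Run:
```python
from h import *
a=shot('top','t2.png');b=shot('side','s2.png')
s=readout.read_state();print(s['position'],s['ee_rot'])
im=a['frame'];cv2.imwrite('pics/t2c.png',np.hstack([cv2.resize(im[200:320,170:300],None,fx=3,fy=3,interpolation=2),cv2.resize(b['frame'][120:240,200:330],None,fx=3,fy=3,interpolation=2)]))
```

```text
[493.68825635 280.70366787  33.25500115] [0.12270023 0.99244267 0.00102252 0.00107298]
```

View pics/t2c.png

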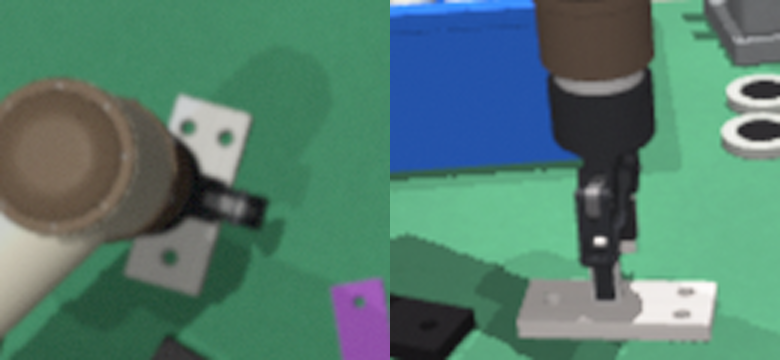

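{"fn": "move_arm", "kwargs": {"steps": [[1,0,1,-10,0,0,0],[1,0,1,-20,0,0,0],[1,0,1,-30,0,0,0],[1,0,1,-30,0,0,0],[1,0,1,-30,0,0,0]]}}

```text
clock: 5.2
position: [492.1, 280.6, 0.1]
ee_rot: [0.123, 0.992, -0.001, -0.001]
contact_force: [0.3, 0.7, 1.0]
gripper_width: 85.7
```

{"fn": "move_arm", "kwargs": {"steps": [[0.2,0,0,0,0,0,0],[0.2,0,0,0,0,0,0],[-0.2,0,0,0,0,0,0]]}}

```text
clock: 5.45
position: [493.1, 281.7, 2.2]
ee_rot: [0.123, 0.992, 0.0, 0.0]
contact_force: [-1.1, 0.1, 3.5]
gripper_width: 58.3
```

{"fn": "move_arm", "kwargs": {"steps": [[-0.5,0,0,0,0,0,0],[-0.8,0,0,0,0,0,0],[-1,0,0,0,0,0,0]]}}

```text
clock: 5.7
position: [493.1, 281.8, 2.2]
ee_rot: [0.123, 0.992, 0.001, 0.001]
contact_force: [-1.0, 1.1, 5.4]
gripper_width: 58.1
```

{"fn": "move_arm", "kwargs": {"steps": [[-1,0,0,10,0,0,0],[-1,0,0,20,0,0,0],[-1,0,0,30,0,0,0],[-1,0,0,40,0,0,0],[-1,0,0,40,0,0,0]]}}

```text
clock: 6.12
position: [493.9, 282.2, 43.9]
ee_rot: [0.123, 0.992, 0.002, 0.002]
contact_force: [-0.3, 0.5, -4.7]
gripper_width: 58.1
```

Run:
```python
from h import *
a=shot('top','t3.png');b=shot('side','s3.png')
s=readout.read_state();print(s['position'],s['ee_rot'],s['contact_force'],s['wrist_torque'])
im=a['frame'];cv2.imwrite('pics/t3c.png',np.hstack([cv2.resize(im[200:320,170:300],None,fx=3,fy=3,interpolation=2),cv2.resize(b['frame'][120:240,200:330],None,fx=3,fy=3,interpolation=2)]))
```

```text
[492.74710067 281.3374925   41.89986527] [1.22947860e-01 9.92412947e-01 5.43591085e-04 2.66516861e-04] [ 0.6662051  -0.23613924 -3.96978087] [-0.03931204  0.04999011  0.04395864]
```

View pics/t3c.png

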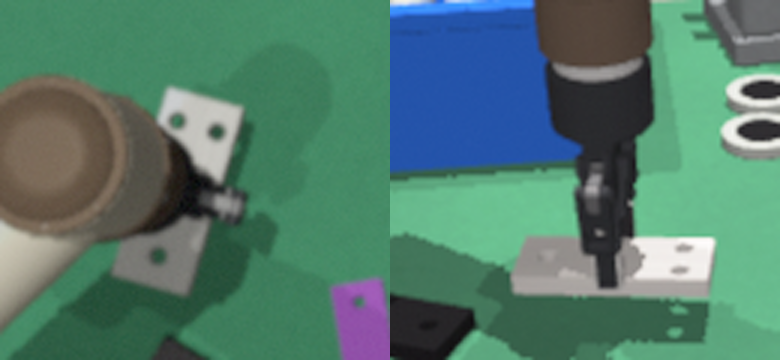

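{"fn": "move_arm", "kwargs": {"steps": [[-1,0,0,25,0,0,0],[-1,0,0,50,0,0,0],[-1,8,-18,75,0,0,0],[-1,20,-46,97,0,0,0],[-1,36,-83,100,0,0,-0.02]]}}

```text
clock: 6.63
position: [530.7, 200.2, 145.5]
ee_rot: [0.131, 0.991, 0.003, 0.003]
contact_force: [3.0, -0.1, -4.0]
gripper_width: 58.0
```

{"fn": "move_arm", "kwargs": {"steps": [[-1,16,-37,0,0,0,-0.02],[-1,32,-74,0,0,0,-0.02],[-1,48,-111,0,0,0,-0.02],[-1,62,-144,0,0,0,-0.02],[-1,74,-173,0,0,0,-0.02]]}}

```text
clock: 7.05
position: [602.4, 22.7, 140.2]
ee_rot: [0.143, 0.99, -0.0, -0.001]
contact_force: [0.5, 0.8, -5.1]
gripper_width: 57.8
```

{"fn": "move_arm", "kwargs": {"steps": [[-1,0,0,-5,0,0,0],[-1,0,0,-10,0,0,0],[-1,0,0,-10,0,0,0],[-1,0,0,-10,0,0,0],[-1,0,0,-10,0,0,0]]}}

```text
clock: 7.47
position: [602.3, 26.3, 131.1]
ee_rot: [0.142, 0.99, -0.0, -0.0]
contact_force: [-0.1, 0.8, -4.3]
gripper_width: 57.9
```

Run:
```python
from h import *
a=shot('top','t4.png');b=shot('side','s4.png')
s=readout.read_state();print(s['position'],s['ee_rot'],s['contact_force'],s['wrist_torque'])
cv2.imwrite('pics/t4c.png',cv2.resize(a['frame'][165:285,280:400],None,fx=5,fy=5,interpolation=2))
cv2.imwrite('pics/s4c.png',cv2.resize(b['frame'][200:320,270:410],None,fx=5,fy=5,interpolation=2))
```

```text
[602.60444512  26.33144195 131.60535904] [1.41720510e-01 9.89906686e-01 8.68297997e-05 2.05218607e-04] [-0.30809671 -0.48736967 -3.84464315] [ 0.00223625  0.04271191 -0.00918383]
```

View pics/t4c.png

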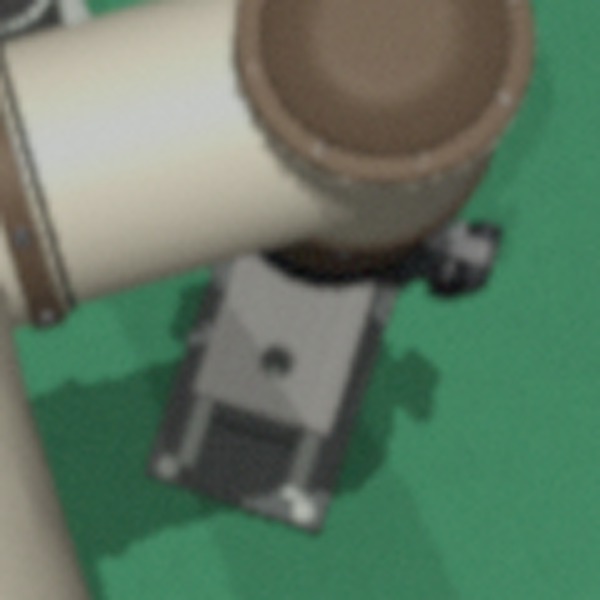

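View pics/s4c.png

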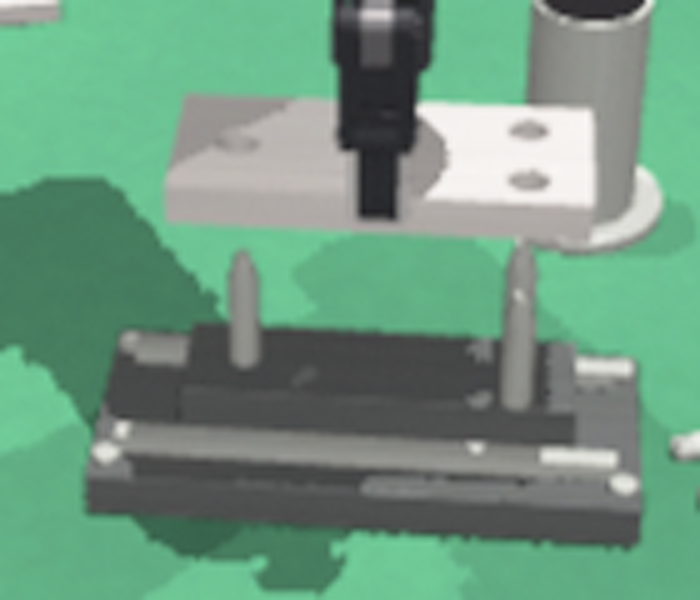

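Run:
```python
from fit import *
p=shot('top');s=shot('side')
st=readout.read_state();z=st['position'][2]-2.2+16;print(st['position'],z)
q0=st['ee_rot'];print('tcp yaw',2*np.arctan2(q0[0],q0[1])*-1)
w=unproj(s,uncrop([(529,130),(529,181),(237,143)],5,(270,200)),z);q,r=fit2(w[:,:2],z);print('side plate',np.round(w,1).tolist(),np.round(q,3),np.round(r,1).tolist())
w=unproj(p,uncrop([(277,360)],5,(280,165)),z);print('top -x hole',w)
w=unproj(s,uncrop([(519.5,297),(241,256)],5,(270,200)),95);print('side posts -y,-x',w)
```

```text
[602.67132605  26.05459408 131.67445172] 145.4744517203122
tcp yaw -0.2849036261635596
side plate [[656.2, 24.4, 145.5], [647.4, -6.4, 145.5], [551.5, 38.0, 145.5]] [ 6.01687e+02  2.34640e+01 -2.81000e-01] [[-0.1, -0.0], [-0.2, 0.1], [0.3, -0.1]]
top -x hole [[552.05621583  40.4937427  145.47445172]]
side posts -y,-x [[646.22122919  -7.51900118  95.        ]
 [551.79603497  37.36997675  95.        ]]
```

{"fn": "move_arm", "kwargs": {"steps": [[-1,1,0,-8,0,0,0],[-1,1,0,-16,0,0,0],[-1,1,0,-24,0,0,0],[-1,1,0,-28,0,0,0],[-1,1,0,-28,0,0,0]]}}

```text
clock: 8.08
position: [602.5, 24.9, 101.2]
ee_rot: [0.143, 0.99, -0.001, -0.002]
contact_force: [-0.2, -0.6, -4.9]
gripper_width: 58.2
```

Run:
```python
from h import *
a=shot('top','t5.png');b=shot('side','s5.png')
s=readout.read_state();print(s['position'],s['ee_rot'],s['contact_force'],s['wrist_torque'])
cv2.imwrite('pics/t5c.png',cv2.resize(a['frame'][165:285,280:400],None,fx=5,fy=5,interpolation=2))
cv2.imwrite('pics/s5c.png',cv2.resize(b['frame'][200:320,270:410],None,fx=5,fy=5,interpolation=2))
```

```text
[603.61197869  25.09409896 102.84970146] [ 1.42584797e-01  9.89782502e-01 -2.51547797e-04 -3.34412310e-04] [ 0.02367106  0.7162704  -4.12749243] [-0.06096675 -0.00388096 -0.01894512]
```

View pics/t5c.png

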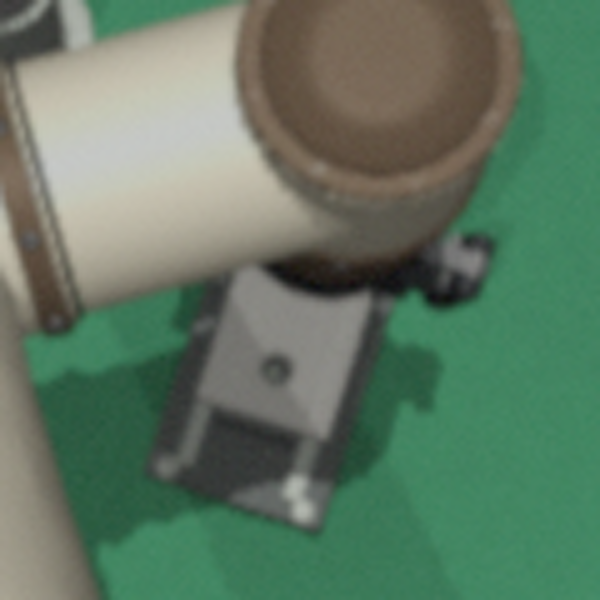

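View pics/s5c.png

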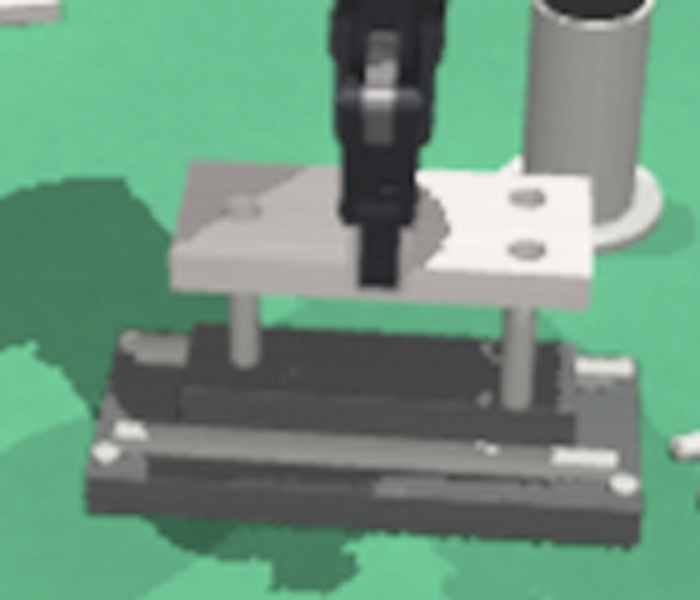

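{"fn": "move_arm", "kwargs": {"steps": [[-1,0,0,-2,0,0,0],[-1,0,0,-4,0,0,0],[-1,0,0,-6,0,0,0],[-1,0,0,-8,0,0,0],[-1,0,0,-10,0,0,0]]}}

```text
clock: 8.6
position: [603.7, 25.2, 93.2]
ee_rot: [0.143, 0.99, 0.0, 0.0]
contact_force: [-1.0, 0.2, -4.2]
gripper_width: 58.0
```

{"fn": "move_arm", "kwargs": {"steps": [[-1,0,0,-1,0,0,0],[-1,0,0,-2,0,0,0],[-1,0,0,-3,0,0,0],[-1,0,0,-4,0,0,0],[-1,0,0,-5,0,0,0]]}}

```text
clock: 9.02
position: [603.8, 25.2, 88.3]
ee_rot: [0.143, 0.99, 0.0, 0.0]
contact_force: [0.4, -0.2, -4.1]
gripper_width: 57.9
```

{"fn": "move_arm", "kwargs": {"steps": [[-1,0,0,-1,0,0,0],[-1,0,0,-2,0,0,0],[-1,0,0,-3,0,0,0],[-1,0,0,-4,0,0,0],[-1,0,0,-5,0,0,0]]}}

```text
clock: 9.43
position: [603.7, 25.2, 83.2]
ee_rot: [0.143, 0.99, -0.0, 0.0]
contact_force: [0.6, 0.3, -4.4]
gripper_width: 57.9
```

{"fn": "move_arm", "kwargs": {"steps": [[-1,0,0,-1,0,0,0],[-1,0,0,-2,0,0,0],[-1,0,0,-3,0,0,0],[-1,0,0,-4,0,0,0],[-1,0,0,-5,0,0,0]]}}

```text
clock: 9.85
position: [603.7, 25.2, 78.2]
ee_rot: [0.143, 0.99, 0.0, 0.0]
contact_force: [0.5, 0.1, -4.0]
gripper_width: 58.1
```

{"fn": "move_arm", "kwargs": {"steps": [[-1,0,0,-2,0,0,0],[-1,0,0,-4,0,0,0],[-1,0,0,-6,0,0,0],[-1,0,0,-8,0,0,0],[-1,0,0,-10,0,0,0]]}}

```text
clock: 10.27
position: [603.7, 25.2, 68.0]
ee_rot: [0.143, 0.99, -0.0, -0.0]
contact_force: [0.3, 0.3, -4.6]
gripper_width: 58.1
```

{"fn": "move_arm", "kwargs": {"steps": [[-1,0,0,-2,0,0,0],[-1,0,0,-4,0,0,0],[-1,0,0,-6,0,0,0],[-1,0,0,-8,0,0,0],[-1,0,0,-10,0,0,0]]}}

```text
clock: 10.68
position: [603.7, 25.2, 58.1]
ee_rot: [0.143, 0.99, 0.0, 0.0]
contact_force: [0.0, -0.3, -4.2]
gripper_width: 58.0
```

{"fn": "move_arm", "kwargs": {"steps": [[-1,0,0,-1,0,0,0],[-1,0,0,-2,0,0,0],[-1,0,0,-3,0,0,0],[-1,0,0,-4,0,0,0],[-1,0,0,-5,0,0,0]]}}

```text
clock: 11.1
position: [603.7, 25.2, 53.3]
ee_rot: [0.143, 0.99, 0.0, 0.0]
contact_force: [-0.4, 0.1, -4.9]
gripper_width: 58.1
```

{"fn": "move_arm", "kwargs": {"steps": [[-1,0,0,-1,0,0,0],[-1,0,0,-2,0,0,0],[-1,0,0,-3,0,0,0]]}}

```text
clock: 11.35
position: [603.7, 25.2, 50.2]
ee_rot: [0.143, 0.99, 0.0, 0.0]
contact_force: [0.4, -0.2, -4.4]
gripper_width: 57.8
```

{"fn": "move_arm", "kwargs": {"steps": [[-1,0,0,-0.7,0,0,0],[-1,0,0,-1.4,0,0,0],[-1,0,0,-2,0,0,0]]}}

```text
clock: 11.6
position: [603.7, 25.2, 48.2]
ee_rot: [0.143, 0.99, -0.0, 0.0]
contact_force: [0.7, -0.5, -4.1]
gripper_width: 58.0
```

{"fn": "move_arm", "kwargs": {"steps": [[-1,0,0,-0.5,0,0,0],[-1,0,0,-1,0,0,0]]}}

```text
clock: 11.77
position: [603.7, 25.2, 47.3]
ee_rot: [0.143, 0.99, 0.0, 0.0]
contact_force: [-1.4, 0.3, -0.2]
gripper_width: 58.0
```

{"fn": "move_arm", "kwargs": {"steps": [[-1,0,0,-0.5,0,0,0],[-1,0,0,-0.5,0,0,0]]}}

```text
clock: 11.93
position: [603.7, 25.2, 47.3]
ee_rot: [0.143, 0.99, 0.0, 0.0]
contact_force: [-1.1, -0.2, -1.3]
gripper_width: 58.1
```

{"fn": "move_arm", "kwargs": {"steps": [[-1,0,0,-0.5,0,0,0],[-1,0,0,-0.5,0,0,0]]}}

```text
clock: 12.1
position: [603.7, 25.2, 47.3]
ee_rot: [0.142, 0.99, -0.0, 0.0]
contact_force: [-3.2, 0.5, 3.3]
gripper_width: 57.9
```

Run:
```python
from h import *
b=shot('side','s6.png')
s=readout.read_state();print(s['position'],s['ee_rot'],s['contact_force'],s['wrist_torque'])
cv2.imwrite('pics/s6c.png',cv2.resize(b['frame'][200:320,270:410],None,fx=5,fy=5,interpolation=2))
```

```text
[603.71460197  25.2188522   47.26921689] [1.42502732e-01 9.89794385e-01 1.20061831e-05 2.15095103e-04] [-3.4835488   0.17666677  5.09721939] [0.28187618 1.10239171 0.01684329]
```

View pics/s6c.png

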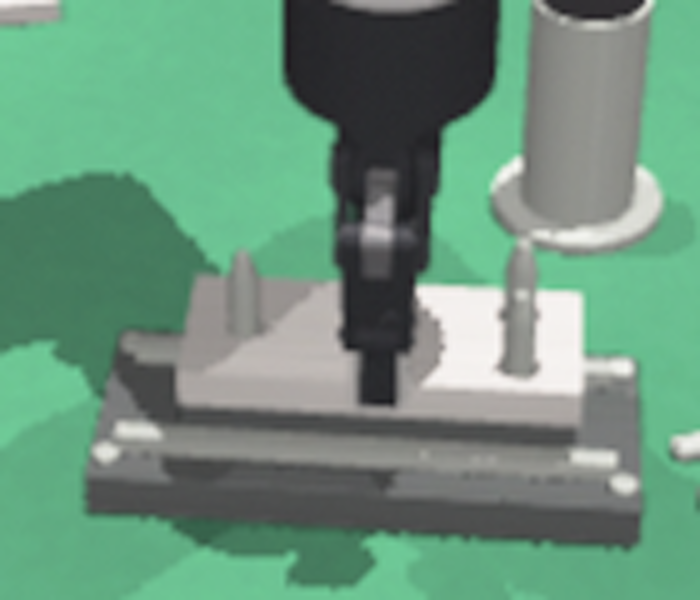

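{"fn": "move_arm", "kwargs": {"steps": [[0.5,0,0,0,0,0,0],[0.8,0,0,0,0,0,0],[1,0,0,0,0,0,0],[1,0,0,0,0,0,0]]}}

```text
clock: 12.48
position: [604.2, 25.3, 46.3]
ee_rot: [0.143, 0.99, 0.0, 0.0]
contact_force: [-0.2, -0.3, 0.3]
gripper_width: 85.4
```

{"fn": "move_arm", "kwargs": {"steps": [[1,0,0,5,0,0,0],[1,0,0,15,0,0,0],[1,0,0,35,0,0,0],[1,0,0,65,0,0,0],[1,0,0,100,0,0,0]]}}

```text
clock: 12.9
position: [602.7, 25.0, 146.7]
ee_rot: [0.143, 0.99, -0.001, -0.001]
contact_force: [0.8, 0.2, 0.7]
gripper_width: 85.5
```

{"fn": "move_arm", "kwargs": {"steps": [[1,-15,-36,0,0,0,0.08],[1,-30,-72,0,0,0,0.16],[1,-45,-108,0,0,0,0.24],[1,-60,-144,0,0,0,0.32],[1,-75,-180,0,0,0,0.4]]}}

```text
clock: 13.32
position: [528.1, -156.2, 147.7]
ee_rot: [-0.059, 0.998, -0.0, 0.001]
contact_force: [0.9, -0.9, 0.2]
gripper_width: 85.1
```

{"fn": "move_arm", "kwargs": {"steps": [[1,-15,-36,0,0,0,0.08],[1,-30,-72,0,0,0,0.16],[1,-45,-108,-10,0,0,0.213],[1,-60,-143,-30,0,0,0.213],[1,-62,-150,-40,0,0,0.213]]}}

```text
clock: 13.73
position: [464.1, -308.2, 106.1]
ee_rot: [-0.16, 0.987, 0.0, -0.0]
contact_force: [0.1, 0.8, 0.1]
gripper_width: 85.4
```

{"fn": "move_arm", "kwargs": {"steps": [[1,0,0,0,0,0,0],[1,0,0,0,0,0,0],[1,0,0,0,0,0,0]]}}

```text
clock: 13.98
position: [467.8, -304.5, 107.4]
ee_rot: [-0.163, 0.987, -0.001, 0.001]
contact_force: [-0.1, 0.4, -0.6]
gripper_width: 85.3
```

Run:
```python
from h import *
a=shot('top','t7.png');b=shot('side','s7.png')
s=readout.read_state();print(s['position'],s['ee_rot'],2*np.arctan2(-s['ee_rot'][0],s['ee_rot'][1]))
cv2.imwrite('pics/t7c.png',np.hstack([cv2.resize(a['frame'][215:335,420:540],None,fx=3,fy=3,interpolation=2),cv2.resize(b['frame'][360:480,220:370],None,fx=3,fy=3,interpolation=2)]))
cv2.imwrite('pics/t7f.png',np.hstack([cv2.resize(a['frame'][165:285,280:400],None,fx=3,fy=3,interpolation=2),cv2.resize(b['frame'][200:320,270:410],None,fx=3,fy=3,interpolation=2)]))
```

```text
[ 467.97619618 -304.01247712  107.50739212] [-1.63669860e-01  9.86514507e-01 -5.64913078e-04  9.92501883e-04] 0.32881929197733073
```

View pics/t7c.png

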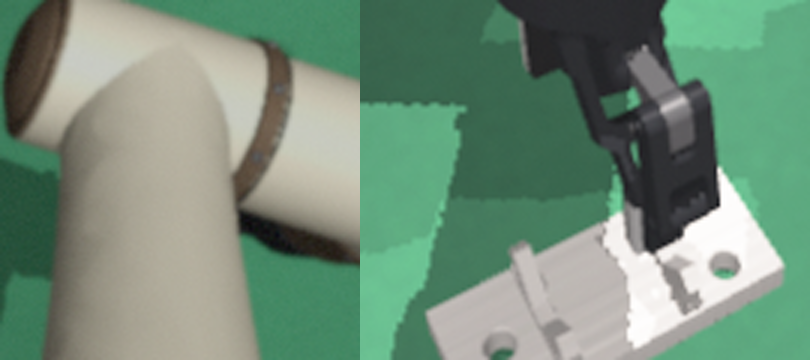

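View pics/t7f.png

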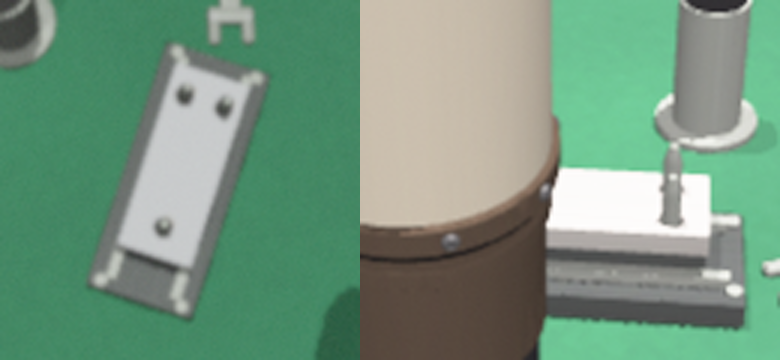

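{"fn": "move_arm", "kwargs": {"steps": [[1,-1,-1,-20,0,0,0],[1,-1,-1,-40,0,0,0],[1,-1,-1,-60,0,0,0],[1,-1,-1,-60,0,0,0],[1,-1,-1,-60,0,0,0]]}}

```text
clock: 14.5
position: [466.1, -305.0, 46.4]
ee_rot: [-0.164, 0.987, 0.0, -0.001]
contact_force: [0.5, 0.5, 0.1]
gripper_width: 85.2
```

Run:
```python
from h import *
a=shot('top','t8.png');b=shot('side','s8.png')
s=readout.read_state();print(s['position'],s['ee_rot'],2*np.arctan2(-s['ee_rot'][0],s['ee_rot'][1]))
cv2.imwrite('pics/t8c.png',np.hstack([cv2.resize(a['frame'][215:335,420:540],None,fx=3,fy=3,interpolation=2),cv2.resize(b['frame'][360:480,220:370],None,fx=3,fy=3,interpolation=2)]))
```

```text
[ 467.13270837 -305.72363566   47.8277078 ] [-1.63466576e-01  9.86547929e-01 -7.89449462e-04  1.11280454e-03] 0.3284072656954961
```

View pics/t8c.png

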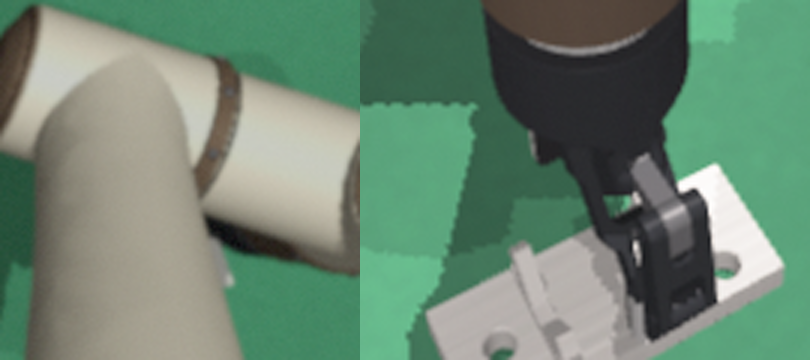

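Run:
```python
from h import *
b=cv2.imread('pics/s8.png');p=shot('side')
s=readout.read_state();T=s['position'];a=0.327
R=np.array([[np.cos(a),-np.sin(a)],[np.sin(a),np.cos(a)]])
def W(c,x,y,z): return [*(R@[x,y]+c),z]
c=np.array([466.4,-305.1])
P=[W(c,52,16,16),W(c,52,-16,16),W(c,-52,0,16)]+[W(T[:2],x,y,T[2]+13) for x in(-11,11) for y in(-43,-57)]+[W(c,x,-30,41) for x in(26,34,-26,-34)]
uv=proj(p,P);im=cv2.resize(b[360:480,220:370],None,fx=5,fy=5,interpolation=2)
for i,(u,v) in enumerate(uv):
    cv2.circle(im,(int((u-220+.5)*5),int((v-360+.5)*5)),4,[(0,0,255),(255,0,0),(0,255,255)][0 if i<3 else 1 if i<7 else 2],-1)
cv2.imwrite('pics/s8o.png',im)
```

View pics/s8o.png

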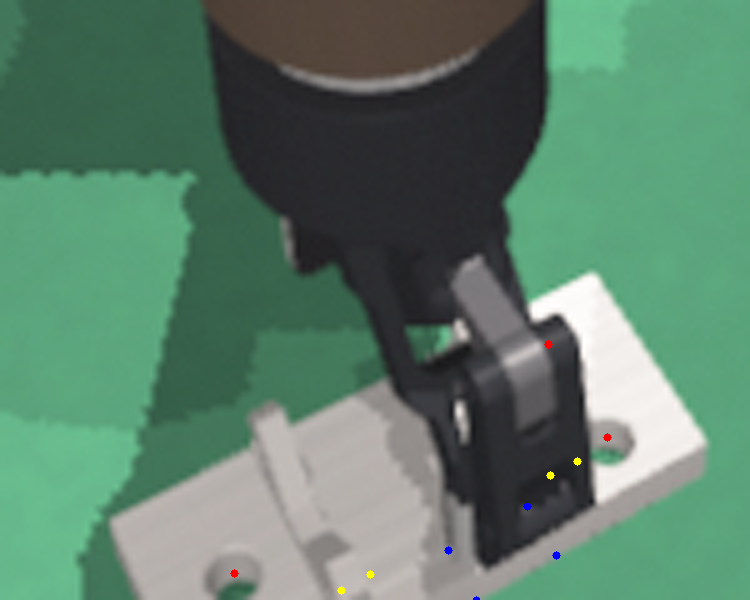

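Run:
```python
from h import *
b=cv2.imread('pics/s8.png');p=shot('side')
s=readout.read_state();T=s['position'];a=0.3284
R=np.array([[np.cos(a),-np.sin(a)],[np.sin(a),np.cos(a)]])
def W(c,x,y,z): return [*(R@[x,y]+c),z]
im=cv2.resize(b[360:480,220:370],None,fx=5,fy=5,interpolation=2)
for y,col in((-43,(255,0,0)),(-57,(0,0,255))):
  for x in (-14,0,14):
    uv=proj(p,[W(T[:2],x,y,T[2]+z) for z in (0,13,20,30,40,50)])
    uv=((uv-[220,360]+.5)*5).astype(int); print(y,x,uv.tolist())
    cv2.polylines(im,[uv.reshape(-1,1,2)],False,col,1)
    for q in uv: cv2.circle(im,tuple(int(v) for v in q),3,col,-1)
cv2.imwrite('pics/s8p.png',im)
```

```text
-43 -14 [[439, 584], [437, 556], [436, 541], [434, 519], [433, 496], [432, 473]]
-43 0 [[489, 556], [487, 528], [487, 513], [486, 491], [485, 468], [484, 445]]
-43 14 [[538, 529], [537, 501], [537, 486], [536, 463], [536, 441], [536, 417]]
-57 -14 [[466, 634], [464, 607], [464, 592], [463, 570], [461, 547], [460, 524]]
-57 0 [[516, 605], [516, 578], [515, 563], [515, 541], [514, 518], [513, 495]]
-57 14 [[566, 577], [566, 549], [566, 534], [566, 512], [566, 489], [566, 466]]
```

View pics/s8p.png

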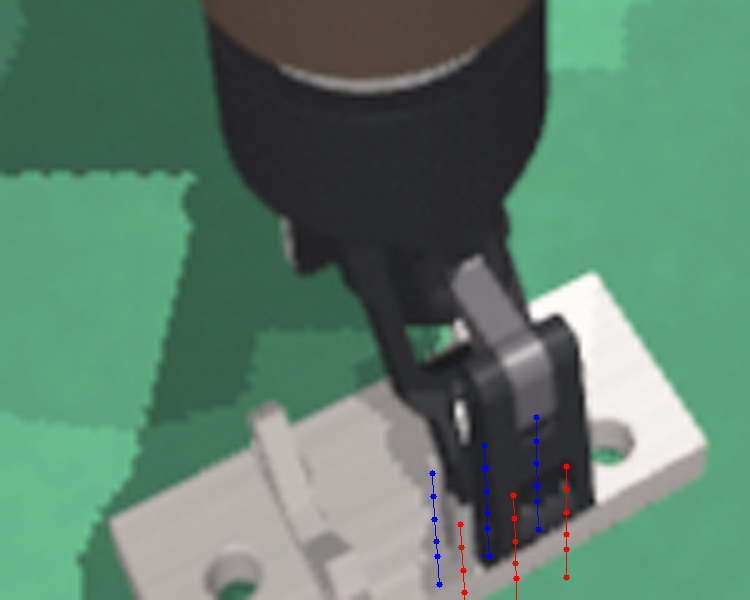

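{"fn": "move_arm", "kwargs": {"steps": [[1,0,0,-10,0,0,0],[1,0,0,-20,0,0,0],[1,0,0,-30,0,0,0],[1,0,0,-38,0,0,0],[1,0,0,-38,0,0,0]]}}

```text
clock: 15.12
position: [463.9, -305.3, 5.7]
ee_rot: [-0.162, 0.987, 0.001, -0.002]
contact_force: [-0.9, -0.3, -0.3]
gripper_width: 85.3
```

{"fn": "move_arm", "kwargs": {"steps": [[1,0,0,-4,0,0,0],[1,0,0,-7,0,0,0],[1,0,0,-7,0,0,0],[1,0,0,-7,0,0,0]]}}

```text
clock: 15.45
position: [465.7, -305.9, 1.3]
ee_rot: [-0.163, 0.987, -0.0, 0.0]
contact_force: [0.5, -0.6, -0.2]
gripper_width: 85.3
```

Run:
```python
from h import *
b=shot('side','s9.png')
s=readout.read_state();print(s['position'],s['contact_force'])
cv2.imwrite('pics/s9c.png',cv2.resize(b['frame'][360:480,220:370],None,fx=5,fy=5,interpolation=2))
```

```text
[ 465.86095342 -305.88432112    1.51786659] [0.60368676 0.14005668 0.49022495]
```

View pics/s9c.png

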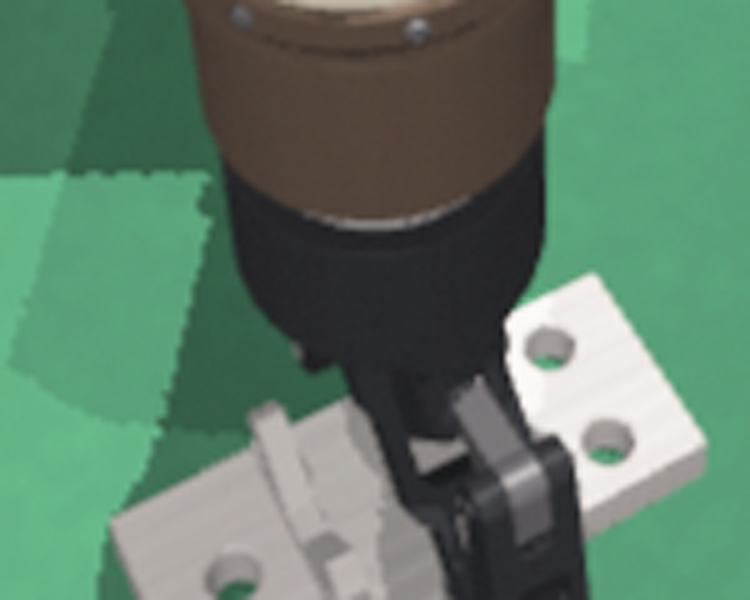

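{"fn": "move_arm", "kwargs": {"steps": [[0.4,0,0,1,0,0,0],[0.2,0,0,1,0,0,0],[0,0,0,1,0,0,0],[-1,0,0,1,0,0,0],[-1,0,0,1,0,0,0]]}}

```text
clock: 15.92
position: [466.0, -305.9, 3.3]
ee_rot: [-0.163, 0.987, -0.0, 0.0]
contact_force: [-0.9, 1.0, 5.1]
gripper_width: 57.8
```

{"fn": "move_arm", "kwargs": {"steps": [[-1,0,0,5,0,0,0],[-1,0,0,15,0,0,0],[-1,0,0,30,0,0,0],[-1,0,0,50,0,0,0],[-1,0,0,80,0,0,0]]}}

```text
clock: 16.33
position: [463.4, -304.9, 81.0]
ee_rot: [-0.162, 0.987, 0.002, -0.003]
contact_force: [-0.5, 0.9, -3.7]
gripper_width: 58.1
```

Run:
```python
from h import *
b=shot('side','s10.png')
s=readout.read_state();print(s['position'],s['contact_force'],s['wrist_torque'],2*np.arctan2(-s['ee_rot'][0],s['ee_rot'][1]),s['joints'])
```

```text
[ 467.92719141 -307.07822844   88.78961928] [ 1.49105658 -1.35502911  1.57284351] [-0.18502258 -0.42506164  0.0437309 ] 0.32826911280592425 [-0.29025861  0.41630774 -0.34519906  0.00239712 -0.80176729 -0.95392917]
```

View pics/s10.png

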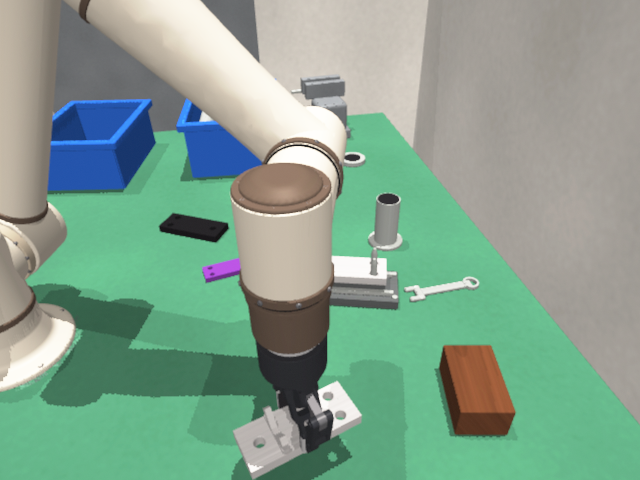

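{"fn": "move_arm", "kwargs": {"steps": [[-1,0,0,25,0,0,0],[-1,5,12,48,0,0,-0.05],[-1,15,36,60,0,0,-0.12],[-1,30,72,60,0,0,-0.2],[-1,45,108,60,0,0,-0.28]]}}

```text
clock: 16.8
position: [510.9, -197.2, 143.8]
ee_rot: [-0.02, 1.0, 0.0, 0.001]
contact_force: [0.6, 0.8, -4.5]
gripper_width: 57.7
```

{"fn": "move_arm", "kwargs": {"steps": [[-1,15,36,0,0,0,-0.08],[-1,30,72,0,0,0,-0.16],[-1,45,108,0,0,0,-0.24],[-1,60,144,0,0,0,-0.32],[-1,75,180,0,0,0,-0.334]]}}

```text
clock: 17.22
position: [585.4, -15.9, 142.4]
ee_rot: [0.145, 0.989, 0.0, -0.0]
contact_force: [0.5, 0.2, -4.9]
gripper_width: 58.0
```

{"fn": "move_arm", "kwargs": {"steps": [[-1,10,25,0,0,0,0],[-1,16,40,-3,0,0,0],[-1,17,43,-10,0,0,0],[-1,17,43,-10,0,0,0],[-1,17,43,-10,0,0,0]]}}

```text
clock: 17.63
position: [601.2, 24.2, 131.2]
ee_rot: [0.143, 0.99, -0.001, -0.002]
contact_force: [-0.5, 0.3, -3.3]
gripper_width: 58.2
```

Run:
```python
from h import *
a=shot('top','t11.png');b=shot('side','s11.png')
s=readout.read_state();print(s['position'],s['ee_rot'],s['contact_force'],s['wrist_torque'],2*np.arctan2(-s['ee_rot'][0],s['ee_rot'][1]))
cv2.imwrite('pics/t11c.png',cv2.resize(a['frame'][165:285,280:400],None,fx=5,fy=5,interpolation=2))
cv2.imwrite('pics/s11c.png',cv2.resize(b['frame'][180:300,270:410],None,fx=5,fy=5,interpolation=2))
```

```text
[601.97815052  23.77617717 132.22262715] [ 1.43901427e-01  9.89591894e-01 -2.53102308e-04 -4.45684297e-04] [ 0.16814195  0.05682726 -3.83048852] [ 0.02044679  0.03275463 -0.05160087] -0.2888055496428239
```

View pics/t11c.png

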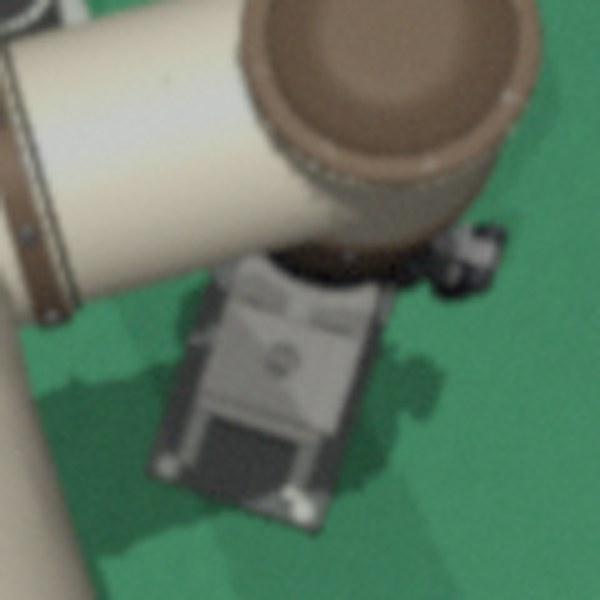

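View pics/s11c.png

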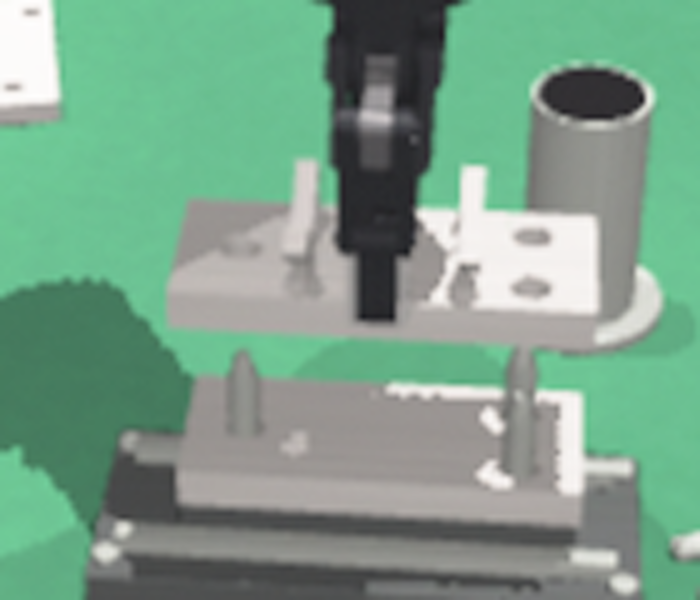

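Run:
```python
from fit import *
p=shot('top');s=shot('side')
st=readout.read_state();z=st['position'][2]-3.3+16;print(st['position'],z)
w=unproj(s,uncrop([(532,236.5),(530,288),(239,246)],5,(270,180)),z);q,r=fit2(w[:,:2],z);print('side plate',np.round(w,1).tolist(),np.round(q,3),np.round(r,1).tolist())
print('top -x hole',unproj(p,uncrop([(283,358)],5,(280,165)),z))
```

```text
[602.38811833  23.92691766 132.64056087] 145.34056087361665
side plate [[656.1, 20.3, 145.3], [646.6, -10.4, 145.3], [551.9, 36.2, 145.3]] [ 6.0166e+02  2.0537e+01 -3.0400e-01] [[-0.1, -0.1], [-0.1, 0.1], [0.2, -0.1]]
top -x hole [[553.0085857   37.95567566 145.34056087]]
```

{"fn": "move_arm", "kwargs": {"steps": [[-1,0.4,1.6,-8,0,0,0.004],[-1,0.4,1.6,-16,0,0,0.004],[-1,0.4,1.6,-24,0,0,0.004],[-1,0.4,1.6,-28,0,0,0.004],[-1,0.4,1.6,-28,0,0,0.004]]}}

```text
clock: 18.25
position: [601.9, 26.5, 102.3]
ee_rot: [0.141, 0.99, -0.001, -0.002]
contact_force: [-0.1, -0.2, -4.2]
gripper_width: 58.2
```

{"fn": "move_arm", "kwargs": {"steps": [[-1,0,0,0,0,0,0],[-1,0,0,0,0,0,0],[-1,0,0,0,0,0,0]]}}

```text
clock: 18.5
position: [603.4, 26.9, 104.7]
ee_rot: [0.141, 0.99, 0.0, 0.0]
contact_force: [0.3, 1.3, -4.0]
gripper_width: 58.1
```

Run:
```python
from h import *
a=shot('top','t12.png');b=shot('side','s12.png')
s=readout.read_state();print(s['position'],s['ee_rot'],s['contact_force'],s['wrist_torque'],2*np.arctan2(-s['ee_rot'][0],s['ee_rot'][1]))
cv2.imwrite('pics/t12c.png',cv2.resize(a['frame'][165:285,280:400],None,fx=5,fy=5,interpolation=2))
cv2.imwrite('pics/s12c.png',cv2.resize(b['frame'][180:300,270:410],None,fx=5,fy=5,interpolation=2))
```

```text
[603.31123894  26.92914952 104.70318313] [1.41055725e-01 9.90001582e-01 1.53571976e-04 3.56135308e-04] [ 0.8784564  -0.17687089 -3.63914055] [ 0.02598096  0.01978765 -0.01057093] -0.283055462484994
```

View pics/t12c.png

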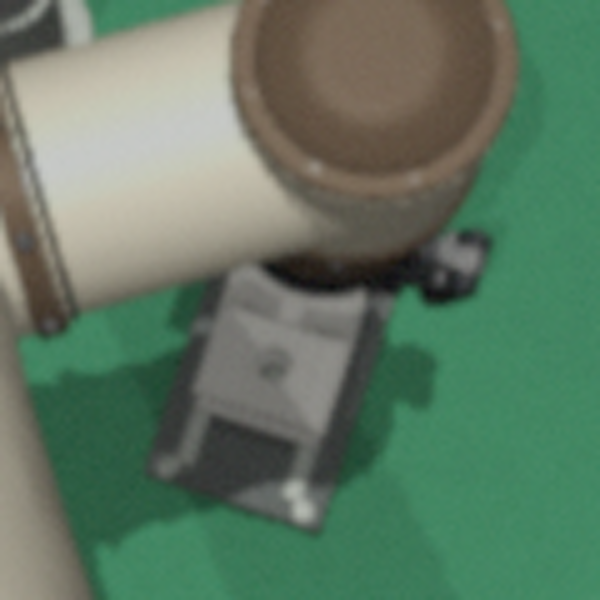

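View pics/s12c.png

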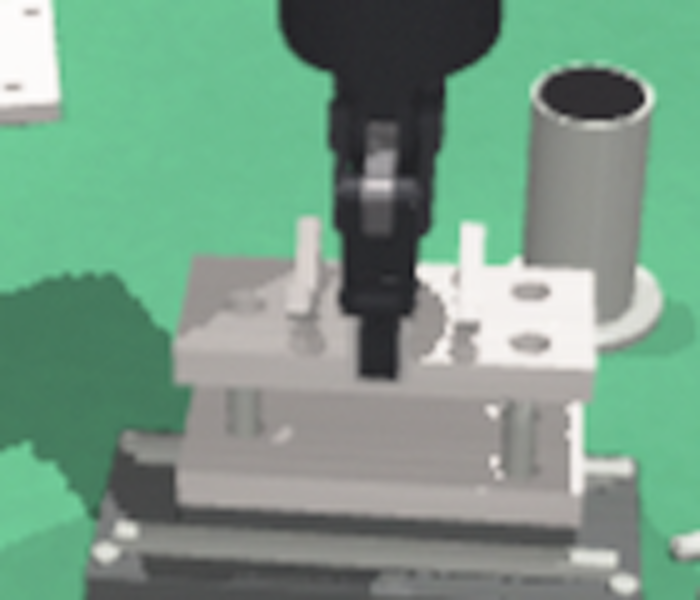

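{"fn": "move_arm", "kwargs": {"steps": [[-1,-0.6,-1.4,-1,0,0,0],[-1,-0.6,-1.4,-1,0,0,0],[-1,-0.6,-1.4,-1,0,0,0],[-1,-0.6,-1.4,-1,0,0,0]]}}

```text
clock: 18.93
position: [602.5, 25.4, 103.4]
ee_rot: [0.141, 0.99, 0.0, 0.0]
contact_force: [-0.1, 0.3, -2.7]
gripper_width: 58.2
```

Run:
```python
from h import *
a=shot('top','t13.png');b=shot('side','s13.png')
s=readout.read_state();print(s['position'],2*np.arctan2(-s['ee_rot'][0],s['ee_rot'][1]))
cv2.imwrite('pics/t13c.png',np.hstack([cv2.resize(a['frame'][220:255,315:350],None,fx=11,fy=11,interpolation=2),cv2.resize(cv2.imread('pics/t5.png')[220:255,315:350],None,fx=11,fy=11,interpolation=2)]))
```

```text
[602.49745947  25.42477574 103.34602182] -0.2832259003968963
```

View pics/t13c.png

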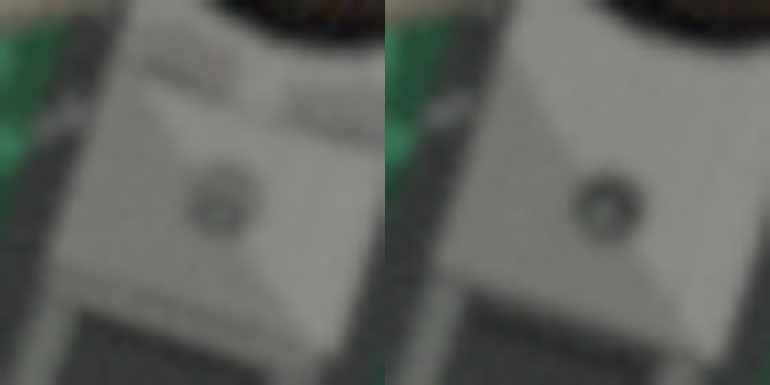

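{"fn": "move_arm", "kwargs": {"steps": [[-1,0,0,-2,0,0,0],[-1,0,0,-4,0,0,0],[-1,0,0,-6,0,0,0],[-1,0,0,-8,0,0,0],[-1,0,0,-10,0,0,0]]}}

```text
clock: 19.45
position: [602.4, 25.4, 92.9]
ee_rot: [0.141, 0.99, -0.0, -0.0]
contact_force: [-0.4, -0.4, -3.8]
gripper_width: 58.1
```

{"fn": "move_arm", "kwargs": {"steps": [[-1,0,0,-1,0,0,0],[-1,0,0,-2,0,0,0],[-1,0,0,-3,0,0,0],[-1,0,0,-4,0,0,0]]}}

```text
clock: 19.78
position: [602.5, 25.4, 89.3]
ee_rot: [0.141, 0.99, 0.0, 0.0]
contact_force: [0.6, 0.0, -3.1]
gripper_width: 57.9
```

{"fn": "move_arm", "kwargs": {"steps": [[-1,0,0,-1,0,0,0],[-1,0,0,-2,0,0,0],[-1,0,0,-3,0,0,0]]}}

```text
clock: 20.03
position: [602.5, 25.4, 86.2]
ee_rot: [0.141, 0.99, 0.0, 0.0]
contact_force: [-0.4, -0.1, -4.0]
gripper_width: 57.8
```

{"fn": "move_arm", "kwargs": {"steps": [[-1,0,0,-1,0,0,0],[-1,0,0,-2,0,0,0],[-1,0,0,-3,0,0,0],[-1,0,0,-4,0,0,0]]}}

```text
clock: 20.37
position: [602.4, 25.4, 82.2]
ee_rot: [0.141, 0.99, -0.0, -0.0]
contact_force: [0.6, -0.1, -4.0]
gripper_width: 58.0
```

{"fn": "move_arm", "kwargs": {"steps": [[-1,0,0,-1.5,0,0,0],[-1,0,0,-3,0,0,0],[-1,0,0,-4.5,0,0,0],[-1,0,0,-6,0,0,0]]}}

```text
clock: 20.7
position: [602.4, 25.4, 76.1]
ee_rot: [0.141, 0.99, -0.0, -0.0]
contact_force: [-0.6, -0.7, -4.2]
gripper_width: 58.1
```

{"fn": "move_arm", "kwargs": {"steps": [[-1,0,0,-1.5,0,0,0],[-1,0,0,-3,0,0,0],[-1,0,0,-4.5,0,0,0],[-1,0,0,-6,0,0,0]]}}

```text
clock: 21.03
position: [602.5, 25.4, 70.2]
ee_rot: [0.141, 0.99, -0.0, -0.0]
contact_force: [-0.1, 0.7, -3.4]
gripper_width: 58.2
```

{"fn": "move_arm", "kwargs": {"steps": [[-1,0,0,-1,0,0,0],[-1,0,0,-2,0,0,0],[-1,0,0,-3,0,0,0]]}}

```text
clock: 21.28
position: [602.4, 25.4, 67.2]
ee_rot: [0.141, 0.99, -0.0, -0.0]
contact_force: [-0.8, -0.8, -2.7]
gripper_width: 58.2
```

{"fn": "move_arm", "kwargs": {"steps": [[-1,0,0,-0.7,0,0,0],[-1,0,0,-1.4,0,0,0],[-1,0,0,-2,0,0,0]]}}

```text
clock: 21.53
position: [602.4, 25.4, 65.3]
ee_rot: [0.141, 0.99, -0.0, -0.0]
contact_force: [0.4, -0.1, -2.4]
gripper_width: 57.7
```

{"fn": "move_arm", "kwargs": {"steps": [[-1,0,0,-0.5,0,0,0],[-1,0,0,-1,0,0,0]]}}

```text
clock: 21.7
position: [602.4, 25.4, 64.4]
ee_rot: [0.141, 0.99, -0.0, -0.0]
contact_force: [-1.5, 0.2, -0.6]
gripper_width: 58.2
```

{"fn": "move_arm", "kwargs": {"steps": [[-1,0,0,-0.5,0,0,0],[-1,0,0,-0.5,0,0,0]]}}

```text
clock: 21.87
position: [602.5, 25.4, 64.4]
ee_rot: [0.141, 0.99, -0.0, 0.0]
contact_force: [-1.8, -0.1, 0.1]
gripper_width: 58.0
```

{"fn": "move_arm", "kwargs": {"steps": [[-1,0,0,-0.5,0,0,0],[-1,0,0,-0.5,0,0,0]]}}

```text
clock: 22.03
position: [602.5, 25.4, 64.4]
ee_rot: [0.141, 0.99, -0.0, 0.0]
contact_force: [-3.3, 0.7, 5.0]
gripper_width: 58.2
```

Contact at the expected seat height (TCP 64.3). I'll open and withdraw.

{"fn": "move_arm", "kwargs": {"steps": [[0.5,0,0,0,0,0,0],[0.8,0,0,0,0,0,0],[1,0,0,0,0,0,0],[1,0,0,0,0,0,0]]}}

```text
clock: 22.37
position: [603.1, 25.5, 63.4]
ee_rot: [0.141, 0.99, 0.0, 0.001]
contact_force: [-0.2, 0.1, 0.7]
gripper_width: 85.2
```

{"fn": "move_arm", "kwargs": {"steps": [[1,0,0,4,0,0,0],[1,0,0,12,0,0,0],[1,0,0,25,0,0,0],[1,0,0,50,0,0,0],[1,0,0,85,0,0,0]]}}

```text
clock: 22.78
position: [600.8, 25.1, 147.2]
ee_rot: [0.141, 0.99, -0.001, -0.003]
contact_force: [0.7, -0.5, 0.1]
gripper_width: 85.6
```

{"fn": "move_arm", "kwargs": {"steps": [[1,-20,-30,15,0,0,0],[1,-40,-60,25,0,0,0],[1,-60,-95,30,0,0,0],[1,-80,-130,30,0,0,0],[1,-95,-165,30,0,0,0]]}}

```text
clock: 23.2
position: [506.2, -140.7, 180.1]
ee_rot: [0.141, 0.99, 0.0, 0.001]
contact_force: [0.5, 0.0, -0.5]
gripper_width: 85.5
```

{"fn": "move_arm", "kwargs": {"steps": [[1,-20,-30,0,0,0,0],[1,-30,-65,0,0,0,0],[1,-30,-100,0,0,0,0],[1,-30,-120,0,0,0,0],[1,-30,-120,0,0,0,0]]}}

```text
clock: 23.62
position: [477.4, -262.9, 179.2]
ee_rot: [0.143, 0.99, -0.0, 0.001]
contact_force: [1.1, -0.2, -0.6]
gripper_width: 85.3
```

Run:
```python
from h import *
a=shot('top','t14.png');b=shot('side','s14.png')
s=readout.read_state();print(s['position'],s['contact_force'],s['clock'])
cv2.imwrite('pics/e14.png',np.hstack([cv2.resize(a['frame'][165:285,290:390],None,fx=4,fy=4,interpolation=2),cv2.resize(b['frame'][210:330,300:400],None,fx=4,fy=4,interpolation=2)]))
```

```text
[ 477.30991533 -260.18246785  178.75702485] [ 0.37952141 -0.00683543  0.36405606] 23.7167
```

View pics/e14.png

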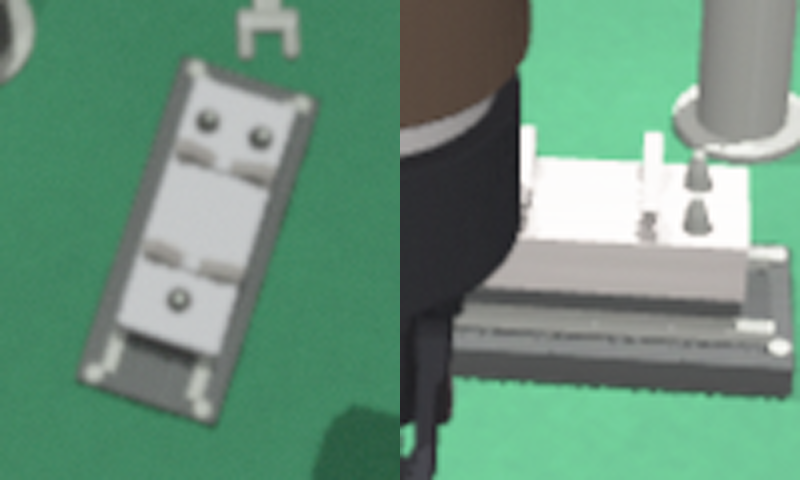

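View pics/s14.png

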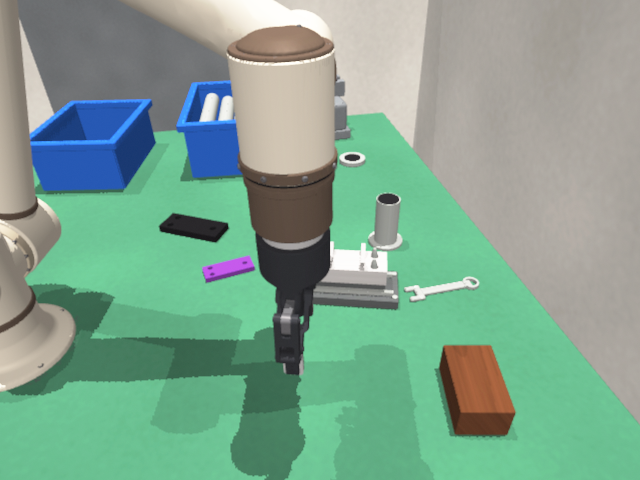

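Both plates are stacked flat with the posts through them, and the bystanders are where they were. The arm is clear.

```bash
python3 -c "
from h import *
print(workorder.job_done()); print(readout.read_state()['clock'])"
```

```text
the job is handed in; nothing more can be done
None
the job is handed in; nothing more can be done
```

The spacer plate is on the post carriage and the V-saddle plate is on top of it, saddles up. All three posts go through both plates. I handed the job in at about 23.7 s of the 72 s allowed. The hand-in gives no verdict, so I can't confirm the official result.

- **Finding the posts:** I measured the three post tips in both cameras, which agreed to about 1.3 mm. I checked each plate's holes against them before lowering it.
- **Spacer:** I used the large white plate and left the black, purple and small white ones alone. It touched down where expected, with the plate 45 mm up, and I saw at most about 5 N of upward push.
- **V-saddle plate:** It touched down where expected, with its underside 61 mm up, again at most about 5 N. I saw no sideways force on the way down for either plate.
- **Last checks:**
  - The top view shows the posts through all three holes, with the stack square on the bed. In the side view the arm hides the far end of the stack.
  - The tube, block and wrench look unmoved by eye. I did not measure them.
  - The gripper was open, well clear of the stack and reading no contact.
- **Disagreements:** The side camera put the V-saddle plate's angle about 0.015 rad off the tool's angle before insertion. One network reading for the tube's position was clearly wrong, so I ignored it. Neither affected the fit.

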